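Re-pivot the sweep arm of a plaster jig

TASK

Set the plaster sweep jig to its wide radius. First take the finished round plaster boss off the jig board and stand it upright on the bare table; then lift the sweep arm off its pivot pin, turn it end for end, and refit it right way up with its other hole fully down on the pin and its blade end lying down in the fork. Leave the other things around the board where they stand.

Things in the scene. Friction and masses are not known exactly. Their poses are not given: they have to be found in the camera images.
- jig: Fixed plywood board 235 x 270 x 12 mm flat on the table. Origin: pivot pin's axis at table height; x away from the robot (yaw +-0.5 rad), z up; in this frame it spans x -45 to 190, y -135 to 135. A curved wooden rail (150 mm radius about the pin, 22 wide, top z = 40, -60 to +60 degrees about +x) carries the sweep arm's free end.
- fork: Fixed dark steel fork clamped over the rail, 0.65 to 0.95 rad left of the jig's x axis. Origin: pin's axis at table height; +x points from the pin along the middle of its slot.
- sweep: Loose sweep arm, 0.22 kg: wooden bar 186 x 26 x 14 mm, a 12.5 mm vertical through hole 18 mm from each end, 150 mm apart. Origin: underside centre of the hole nearer the blade; x along the bar to the other hole; z up. At the start this hole is on the pin and the bar lies level on collar and rail (underside z = 40 mm), turned -0.85 to -0.4 rad from the jig's x axis.
- near_hole (a point): Centre of the sweep arm's hole nearer the blade, on the bar's underside (on the pin at the start).
- far_hole (a point): Centre of the sweep arm's hole farther from the blade, on the bar's underside (free at the start, to go on the pin).
- grip (a point): Point in the middle of the sweep arm's grip block (block 40 mm along the bar, 20 mm across, standing 26 mm above the bar's 14 mm), 28 mm above the bar's underside; midway between the holes; axes as the sweep arm.
- cast: Loose finished plaster boss, round: foot 48 mm across and 4 mm high, straight body 44 mm across from z = 6 to 26 mm, stepped dome to 40 mm; 80 g, flat underside. Origin: centre of the underside; z up. Starts on the jig board between the pin and the fork, about 78 mm from the pin, where the arm has to come down (its top is higher than the arm's underside).
- model: Bystander: white plaster massing model of upright slabs on a base, 80 x 130 x 119 mm (x, y, z), left of the board. Origin: centre of underside.
- cup: Bystander: light empty plastic cup, 73 mm across, 88 mm high, left and far of the board. Origin: centre of underside.
- tin: Bystander: round metal tin with a red cap, 73 mm across, 94 mm high, right of the board. Origin: centre of underside.
- finial: Bystander: white column with a spiky star on top, 284 mm high, star 114 mm across, foot 75 mm across, beyond the board. Origin: centre of underside. (The table top spans x up to 0.75, y -0.35 to 0.30 m; a brush, a spatula, a pencil and an egg lie on it nearer the robot than x = 0.38 m.)
- pin_tip (a point): Tip of the board's upright steel pivot pin, z = 74 mm. The pin is 9 mm in diameter from z = 40 to 65 mm, then tapers to 3 mm at the tip. It stands on a collar 30 mm in diameter (38 mm foot) with its flat top at z = 40 mm, on which the sweep arm lies.
- slot (a point): Middle of the fork's slot floor, 150 mm from the pin, z = 40 mm (the rail's top). The slot is 30 mm wide between two cheeks 34 mm long, upright to z = 58 mm, then flaring outward to z = 76 mm (about 65 mm across outside). Axes as the fork.
- blade (a point): Bottom of the sweep arm's steel blade, 35 mm from the near hole, 19 mm below the bar's underside: 26 mm long along the bar, 3 mm thick, under a steel clamp plate 26 x 34 mm with two brass screws on the bar's top, which marks the blade end.
Not all that is in view belongs to the job. What is shaped like the cast but purple is not meant.

How it is judged:
On the way, in this order (a step that is already met when the one before it is completed fails the run):
1. the boss stands upright on the table, off the board, released, while the arm is still on its pin (height (world z) of cast between -0.006 and 0.006 m and angle between cast's own z axis and vertical below 0.15 rad and contact force between the fingers and cast below 0.05 N and linear speed of cast below 0.02 m/s and height (world z) of near_hole below 0.05 m), for 0.2 s.
2. the sweep arm is lifted clear above the pin (height (world z) of each of near_hole, far_hole above 0.074 m), for 0.1 s.
At the end, for the whole second after the job is handed in: Far hole on the pin (within 4 mm), both hole undersides 40 +- 3 mm high, arm upright within 0.05 rad, its blade-end hole in the fork within 6 mm of the slot's middle line; boss upright on the table (within 6 mm of its height, tilt under 0.15 rad); arm and boss at rest (horizontal distance between far_hole and jig below 0.004 m and height (world z) of far_hole between 0.037 and 0.043 m and height (world z) of near_hole between 0.037 and 0.043 m and angle between sweep's own z axis and vertical below 0.05 rad and x of near_hole in the frame of fork above 0.14 m and y of near_hole in the frame of fork between -0.006 and 0.006 m and linear speed of each of sweep, cast below 0.02 m/s and height (world z) of cast between -0.006 and 0.006 m and angle between cast's own z axis and vertical below 0.15 rad); the robot touches nothing.
It fails at once if a bystander (model, cup, tin, finial) is pushed more than 15 mm or tipped (distance of any of model, cup, tin, finial from where it was at the start of the episode above 0.015 m or angle between any of model, cup, tin, finial's own z axis and vertical above 0.3 rad).
It also fails if it takes over 69 s, if anything falls off the work surface, if the arm or the gripper's body presses on something with over 40 N, if the wrist force passes 120 N, or if a joint passes its speed limit or range.

ROBOT

A 7-joint arm with a two-finger parallel gripper is mounted at the origin on the work surface; the furniture and walls round the work are solid. World frame = base frame: x ahead of the robot, y to its left, z up, the work surface at z = 0. Lengths are in m, angles in rad, forces in N, time in s.
With the tool pointing down it reaches from about 0.425 to 0.875 m from the base axis. Payload 4.7 kg.
Tool frame: the origin (TCP) lies between the finger pads; the fingertips stand manip.tcp_to_tips ahead of it and the grasp point (between the pads) lies 3 mm ahead of it (manip.tcp_to_tips is the distance from the TCP to the fingertips, in m); z points along the fingers, y is the line along which they close (so a half turn about z gives the same grasp; the last joint's range is limited). The gripper opens to 85 mm and grips with 20 to 120 N. Pads are 22 mm wide; open, the fingers measure 114 mm over their backs; the gripper's body (76 mm by 85 mm) begins 54 mm behind the grasp point. The pads swing forward as they close: fully open they stand 13 mm farther back than shut.
Start: joints at [-1.205, 0.321, -0.07, 1.45, 0.023, 1.371, -0.057], TCP at [0.224, 0.61, 0.253] pointing down, gripper open.
Joint ranges: [-2.86, 2.86], [-0.3, 2.09], [-1.38, 1.24], [0.06, 2.45], [-1.56, 4.7], [0.09, 2.05], [-2.69, 2.69]. Speed limits (rad/s): [2.57, 2.57, 3.14, 3.14, 3.14, 3.14, 3.14].

INTERFACE

Orientations are given as a unit quaternion [w, x, y, z].
In Python, from bench import manip gives the robot as it stands. Calls block until the motion is done:
- manip.move_pose(position, orientation): joint-space move of the TCP to a pose.
- manip.servo_line(position, orientation=None, max_speed=0.15, force_limit=None): straight line of the TCP; orientation=None keeps the orientation; max_speed is the mean speed in m/s. With force_limit (N) it stops when the force on the tool has changed by that much, and returns True; else False.
- manip.goto_joints(angles): joint-space move.
- manip.command_gripper(opening): finger opening in m; the grip force is fixed at half the most; returns when the fingers have stopped.
- manip.dwell(seconds).
- manip.inverse_kinematics(position, orientation): joint angles nearest the present ones, or None.
- manip.capture(name): name is "scene" or "side" or "wrist"; returns a dict with "img" (384x512x3 uint8, red, green, blue), "range_z" (384x512 float32, m along the optical axis (not along the pixel's ray), 0 where there is no reading), "K" (3x3 intrinsics, pixels), "dist_coeffs" ([k1, k2, p1, p2, k3] as OpenCV has them; the pictures are not rectified), "eye" and "rotation" of the camera in the world; the wrist camera has in their place "mount" (4x4, takes a point from camera to tool coordinates, whose origin is the TCP and whose axes are the flange's). Camera axes: x right, y down, z forward; pixel columns grow to the right and rows downward; lengths in m; the calibration is good to about 2 mm. A picture is of the moment at which its call begins: read the wrist's pose just before it.
A pose or a line that the arm cannot do raises manip.PlanningError and nothing moves.
- manip.close_job(): hands the job in; it is judged then, once.
Trained networks look in the newest picture that a camera, given by its name, has taken for a name from the list of things; names that differ only in an ending like _2 or _b are one class to them, and where a whole thing is asked for, a point or a joint stands for the part that bears it (a point fixed in the world has none). Each returns a list of dicts, best first, with "confidence" (0 to 1); they miss things now and then, are a little off and sometimes report something else, mostly with a low value. They report only what shows in the picture. A call takes as long as a camera call. They do not tell look-alikes from the thing itself.
- manip.regions_of(query, camera): "mask" (384x512 bool, what is visible of it) and "bbox" ([left, top, right, bottom] in pixels, round what is visible of it).
- manip.tip_of(query, camera): "at" ([column, row] in pixels: a listed point, or the origin of a listed thing).
Readings, each from a call of its own:
- manip.current_clock(): time.
- manip.current_q(): joint angles.
- manip.current_qd(): joint speeds.
- manip.current_joint_torque(): joint torques, N m.
- manip.current_tcp_pos(): TCP position.
- manip.current_eef_rot(): TCP orientation.
- manip.current_contact_force(): force on the tool from outside, world axes, zero at the start.
- manip.current_torque(): the same for the moment, N m.
- manip.current_width(): finger opening in m.
- manip.current_finger_force(): force on a finger pad.
Only numpy, scipy, OpenCV 4.12 (cv2) and the standard library are available. Lean on these libraries where they do the work, as an engineer would, in place of code of your own. Each camera call takes 0.05 s, during which the arm holds its last target. There are 200 camera calls.

## Working session

There is one attempt and no reset: what is moved stays moved. The work goes in short steps, each a Python script; the robot and the scene stay as the last script left them, time stands still between calls to the robot, and variables do not carry over. Pictures are saved under pics/ and viewed, at most 10 in all, crops included, and the job is handed in when it is done.

```bash
mkdir -p pics; ls; cat > h.py <<'E'
import numpy as np, cv2
from bench import manip
from scipy.spatial.transform import Rotation as R
def ray(c,px):
    p=cv2.undistortPoints(np.array([[px]],float),np.array(c["K"]),np.array(c["dist_coeffs"]))[0,0]
    return np.array([p[0],p[1],1.0])
def campose(c,tcp=None):
    if "eye" in c: return np.array(c["rotation"]),np.array(c["eye"])
    p,q=tcp; M=np.array(c["mount"]); Rt=R.from_quat(np.r_[q[1:],q[0]]).as_matrix()
    return Rt@M[:3,:3], Rt@M[:3,3]+p
def on_z(c,px,z,tcp=None):
    Rm,e=campose(c,tcp); d=Rm@ray(c,px); return e+d*(z-e[2])/d[2]
def cloud(c,tcp=None,mask=None):
    h,w=c["range_z"].shape; Rm,e=campose(c,tcp)
    m=(c["range_z"]>0) if mask is None else mask&(c["range_z"]>0)
    v,u=np.nonzero(m)
    n=cv2.undistortPoints(np.c_[u,v].astype(float)[:,None],np.array(c["K"]),np.array(c["dist_coeffs"]))[:,0]
    z=c["range_z"][v,u]
    return (np.c_[n,np.ones(len(n))]*z[:,None])@Rm.T+e, np.c_[u,v]
def cap(name):
    t=(np.array(manip.current_tcp_pos()),np.array(manip.current_eef_rot())) if name=="wrist" else None
    return manip.capture(name),t
def down(yaw): # tool y axis direction (closing) at angle yaw+90; x axis at yaw
    q=(R.from_euler('z',yaw)*R.from_euler('x',np.pi)).as_quat(); return np.r_[q[3],q[:3]]
E
python3 - <<'E'
from h import *
ims=[]
for n in("scene","side"):
    c,_=cap(n); ims.append(c["img"])
    Rm,e=campose(c); print(n,e.round(3),Rm[:,2].round(2))
    for q,z in(("pin_tip",.074),("slot",.04),("near_hole",.04),("far_hole",.04),("grip",.068),("cast",0.012),("model",0),("cup",0),("tin",0),("finial",0),("jig",0)):
        r=manip.tip_of(q,n)
        print(q,[(np.round(x["at"]).tolist(),round(x["confidence"],2),on_z(c,x["at"],z).round(3)[:2].tolist()) for x in r[:3]])
    for q in ("cast","sweep","fork"):
        for x in manip.regions_of(q,n)[:3]:
            P,_=cloud(c,None,x["mask"]); print(q,x["confidence"],x["bbox"],np.median(P,0).round(3),P.min(0).round(3),P.max(0).round(3))
cv2.imwrite("pics/a.png",ims[0][...,::-1]);cv2.imwrite("pics/b.png",ims[1][...,::-1])
print(manip.tcp_to_tips,manip.current_eef_rot(),manip.current_clock())
E
```

```text
picsTraceback (most recent call last):
  File "<stdin>", line 5, in <module>
IndexError: too many indices for array: array is 1-dimensional, but 2 were indexed
```

```bash
python3 - <<'E'
s=open('h.py').read()
s=s.replace('if "eye" in c: return np.array(c["rotation"]),np.array(c["eye"])','''if "eye" in c:
        q=np.array(c["rotation"]); return R.from_quat(np.r_[q[1:],q[0]]).as_matrix(),np.array(c["eye"])''')
open('h.py','w').write(s)
E
python3 - <<'E'
from h import *
ims=[]
for n in("scene","side"):
    c,_=cap(n); ims.append(c["img"])
    Rm,e=campose(c); print(n,c["rotation"],e.round(3),Rm[:,2].round(2))
    cv2.imwrite("pics/%s.png"%n,c["img"][...,::-1])
    for q,z in(("pin_tip",.074),("slot",.04),("near_hole",.04),("far_hole",.04),("grip",.068),("cast",0.012),("model",0),("cup",0),("tin",0),("finial",0),("jig",0)):
        r=manip.tip_of(q,n)
        print(q,[(np.round(x["at"]).tolist(),round(x["confidence"],2),on_z(c,x["at"],z).round(3)[:2].tolist()) for x in r[:3]])
    for q in ("cast","sweep","fork"):
        for x in manip.regions_of(q,n)[:3]:
            P,_=cloud(c,None,x["mask"]); print(q,x["confidence"],x["bbox"],np.median(P,0).round(3),P.min(0).round(3),P.max(0).round(3))
print(manip.tcp_to_tips,manip.current_eef_rot(),manip.current_clock())
E
```

```text
scene [ 0.09064939 -0.23293256  0.90258143 -0.35053085] [0.243 0.584 0.82 ] [ 0.33 -0.59 -0.74]
pin_tip [([306.0, 209.0], 0.57, [0.439, 0.009])]
slot [([241.0, 217.0], 0.79, [0.57, 0.079]), ([233.0, 174.0], 0.4, [0.659, -0.03])]
near_hole []
far_hole [([295.0, 166.0], 0.77, [0.533, -0.135]), ([240.0, 218.0], 0.39, [0.57, 0.083])]
grip [([300.0, 185.0], 0.76, [0.485, -0.057])]
cast [([270.0, 220.0], 0.67, [0.516, 0.033]), ([184.0, 212.0], 0.57, [0.714, 0.115])]
model [([301.0, 216.0], 0.7, [0.459, -0.024]), ([242.0, 286.0], 0.68, [0.489, 0.215])]
cup [([208.0, 242.0], 0.92, [0.617, 0.153]), ([305.0, 159.0], 0.72, [0.534, -0.211])]
tin [([306.0, 158.0], 0.67, [0.535, -0.216])]
finial [([232.0, 177.0], 0.75, [0.677, -0.053])]
jig [([307.0, 226.0], 0.7, [0.434, -0.001])]
cast 0.71 [175.1, 195.0, 194.5, 215.9] [0.716 0.11  0.028] [ 0.654  0.06  -0.003] [0.762 0.161 0.089]
sweep 0.58 [286.6, 161.2, 313.7, 223.5] [ 0.478 -0.046  0.055] [ 0.421 -0.191 -0.003] [0.57  0.023 0.083]
fork 0.69 [226.3, 195.5, 250.0, 230.0] [0.576 0.064 0.053] [0.545 0.013 0.01 ] [0.617 0.107 0.079]
side [-0.421249
[... 569 characters left out ...]
0.61, [0.534, -0.218])]
finial [([309.0, 211.0], 0.65, [0.681, -0.052])]
jig [([214.0, 199.0], 0.74, [0.445, 0.032])]
cast 0.75 [230.0, 176.5, 247.6, 195.4] [0.506 0.027 0.037] [0.483 0.015 0.007] [0.532 0.084 0.052]
cast 0.54 [245.2, 230.9, 285.8, 284.0] [ 0.533 -0.234  0.072] [ 0.5   -0.253 -0.004] [ 0.588 -0.113  0.095]
sweep 0.8 [207.2, 189.7, 262.5, 232.9] [ 0.488 -0.074  0.053] [ 0.42  -0.178  0.008] [0.548 0.048 0.081]
sweep 0.57 [229.2, 177.1, 244.6, 198.4] [0.505 0.026 0.038] [0.485 0.015 0.014] [0.526 0.047 0.052]
fork 0.6 [248.5, 157.0, 270.5, 185.4] [0.565 0.079 0.051] [0.544 0.039 0.011] [0.596 0.105 0.077]
0.022 [3.44311762e-05 1.74980076e-01 9.84571973e-01 4.74390451e-05] 1.55
```

View pics/scene.png

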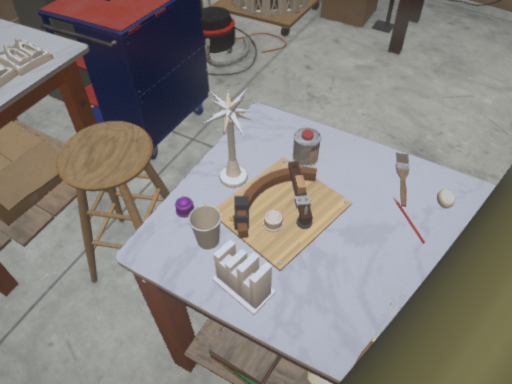

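View pics/side.png

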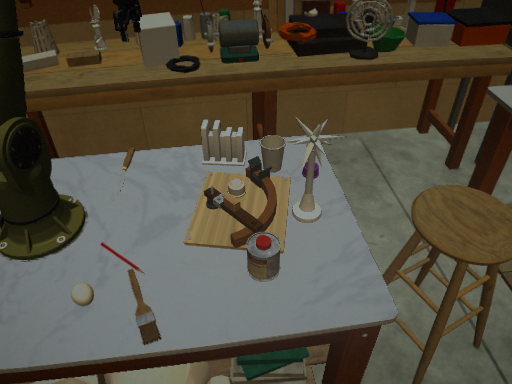

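The scene view shows the board with the boss at about (273,220), the pin with the clamp plate at (304,208), the fork at (241,215) and the purple look-alike at (184,207). The side view agrees: boss (237,187), pin (210,190), tin (263,258), finial (309,210). Both cameras put the pin at (0.439, 0.008) and the slot at about (0.57, 0.08), 0.149 m apart, which matches the given 0.150. Next I'll move the wrist camera over the board.

```bash
cat > look.py <<'E'
from h import *
def look(name,qs):
    c,t=cap("wrist"); cv2.imwrite("pics/%s.png"%name,c["img"][...,::-1])
    for q,z in qs:
        print(q,[(np.round(x["at"]).tolist(),round(x["confidence"],2),on_z(c,x["at"],z,t).round(4)[:2].tolist()) for x in manip.tip_of(q,"wrist")[:3]])
    return c,t
E
python3 - <<'E'
from look import *
manip.move_pose([0.45,0.02,0.34],down(np.pi/2))
print(manip.current_q(),manip.current_clock())
c,t=look("w1",(("pin_tip",.074),("slot",.04),("near_hole",.04),("far_hole",.04),("grip",.068),("cast",0.012),("jig",0)))
for q in ("cast","sweep","fork"):
    for x in manip.regions_of(q,"wrist")[:3]:
        P,_=cloud(c,t,x["mask"]); print(q,x["confidence"],x["bbox"],np.median(P,0).round(4),P.min(0).round(3),P.max(0).round(3))
P,uv=cloud(c,t); np.savez("w1.npz",P=P,uv=uv,img=c["img"])
# table/board heights, grip block top & cast top
for lo,hi in((-.01,.006),(.009,.016),(.037,.043)):
    m=(P[:,2]>lo)&(P[:,2]<hi);print(lo,m.sum(),np.median(P[m,2]))
Rm,e=campose(c,t);print(e,Rm[:,2])
E
```

```text
[-0.1535208  -0.13476927  0.04279908  1.77420237  0.00566272  1.50232658
 -0.10939708] 3.825
pin_tip [([253.0, 176.0], 0.6, [0.4394, 0.0024])]
slot [([362.0, 116.0], 0.57, [0.5732, 0.0713])]
near_hole [([394.0, 57.0], 0.73, [0.607, 0.1414]), ([253.0, 173.0], 0.59, [0.4385, -0.0008])]
far_hole [([317.0, 259.0], 0.76, [0.5267, -0.1215])]
grip [([251.0, 176.0], 0.66, [0.437, 0.0015])]
cast [([460.0, 91.0], 0.69, [0.7107, 0.1045]), ([300.0, 139.0], 0.67, [0.5008, 0.0391])]
jig [([252.0, 162.0], 0.73, [0.436, 0.006])]
cast 0.88 [445.2, 76.7, 490.7, 116.7] [0.7103 0.0997 0.029 ] [ 0.697  0.076 -0.001] [0.76  0.124 0.041]
cast 0.86 [285.1, 121.1, 326.1, 160.2] [0.5008 0.0424 0.0423] [0.48  0.018 0.01 ] [0.525 0.063 0.053]
cast 0.66 [339.7, 84.3, 394.7, 143.8] [0.5714 0.0656 0.0629] [ 0.542  0.039 -0.003] [0.626 0.109 0.077]
sweep 0.86 [237.1, 158.2, 338.3, 279.4] [ 0.4768 -0.0475  0.0541] [ 0.416 -0.163  0.01 ] [0.558 0.022 0.082]
sweep 0.43 [236.1, 0.3, 354.5, 42.5] [0.4933 0.1868 0.0089] [ 0.418  0.164 -0.001] [0.542 0.211 0.1  ]
fork 0.97 [335.1, 85.7, 390.8, 147.6] [0.571  0.0649 0.0626] [ 0.542  0.034 -0.003] [0.622 0.11  0.077]
fork 0.67 [283.9, 121.8, 325.0, 157.6] [0.5007 0.0425 0.0425] [0.48  0.018 0.012] [0.525 0.063 0.053]
fork 0.31 [238.4, 155.6, 335.6, 276.0] [ 0.4776 -0.048   0.0541] [ 0.42  -0.163  0.01 ] [0.558 0.022 0.082]
-0.01 105167 -0.00047302233246920844
0.009 25722 0.011568227615110172
0.037 4452 0.03955061785638117
[0.44944947 0.08811772 0.45994301] [ 4.89960107e-04 -2.67235481e-01 -9.63631131e-01]
```

View pics/w1.png

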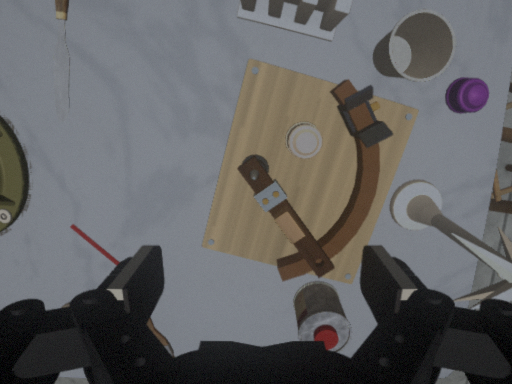

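The wrist view shows the boss at (305,140), the pin at (256,170), the bar running from there to (325,265), the fork at (363,117) and the purple decoy at (468,95). I'll fit the geometry from the point cloud.

```bash
cat > fit.py <<'E'
from h import *
d=np.load("w1.npz");P=d["P"];img=d["img"];uv=d["uv"]
def sel(c,r,lo,hi): return P[(np.hypot(*(P[:,:2]-c).T)<r)&(P[:,2]>lo)&(P[:,2]<hi)]
Q=sel([.5,.042],.035,.020,.06); print("boss n",len(Q),"rect",cv2.minEnclosingCircle(Q[:,:2].astype(np.float32)),"top",Q[Q[:,2]>.049].mean(0),(Q[:,2]>.049).sum())
Q=sel([.4394,.006],.012,.060,.08);print("pin",len(Q),np.median(Q,0),Q[:,2].max())
pin=np.array([.439,.004])
# rail: circle of points z~.04, r 130..175
Q=sel(pin,.175,.037,.043);Q=Q[np.hypot(*(Q[:,:2]-pin).T)>.13]
from scipy.optimize import least_squares
for it in range(2):
    s=least_squares(lambda v:np.hypot(Q[:,0]-v[0],Q[:,1]-v[1])-.15,pin,loss='soft_l1',f_scale=.01);print("rail",s.x,len(Q)); 
# bar top
Q=sel([.478,-.05],.13,.0505,.0575); a=cv2.minAreaRect(Q[:,:2].astype(np.float32));print("bar rect",a,np.median(Q[:,2]))
G=sel([.478,-.05],.05,.075,.085);print("grip top",cv2.minAreaRect(G[:,:2].astype(np.float32)),G.mean(0),len(G))
u=np.linalg.svd(Q[:,:2]-Q[:,:2].mean(0),full_matrices=False)[2][0];print("bar ang",np.arctan2(u[1],u[0]),Q.mean(0))
# fork cheeks
F=sel([.571,.072],.05,.060,.08);print("fork",len(F),F[:,:2].mean(0),cv2.minAreaRect(F[:,:2].astype(np.float32)))
# board
B=P[(P[:,2]>.008)&(P[:,2]<.016)];B=B[(np.hypot(*(B[:,:2]-[.5,-.02]).T)<.22)];print("board",cv2.minAreaRect(B[:,:2].astype(np.float32)))
for n,c,hi in(("tin",[.534,-.217],.12),("cup",[.62,.15],.12),("model",[.488,.215],.15)):
    Q=sel(c,.08,.03,hi);print(n,len(Q),Q[:,:2].min(0),Q[:,:2].max(0))
E
python3 fit.py
```

```text
boss n 985 rect ((0.5036289691925049, 0.03950292244553566), 0.022068146616220474) top [0.50391526 0.03981386 0.05036568] 209
pin 47 [0.43927068 0.00164585 0.06790217] 0.07403200626703044
rail [ 4.39906145e-01 -2.98561957e-04] 3250
rail [ 4.39906145e-01 -2.98561957e-04] 3250
bar rect ((0.5080931186676025, -0.0463138148188591), (0.09821856021881104, 0.18874813616275787), 30.976417541503906) 0.05367490042860584
grip top ((0.48332956433296204, -0.06042875349521637), (0.020146792754530907, 0.040434062480926514), 35.932899475097656) [ 0.4830037  -0.05936078  0.07920566] 515
bar ang 2.1432850011495126 [ 0.48051113 -0.05011417  0.05393094]
fork 831 [0.57173883 0.0702689 ] ((0.5712300539016724, 0.07190746068954468), (0.03516300022602081, 0.06405889987945557), 28.612777709960938)
board ((0.5535092949867249, -0.015948757529258728), (0.3978550434112549, 0.31879332661628723), 74.64486694335938)
tin 2548 [ 0.48431524 -0.24411851] [ 0.57177322 -0.13705507]
cup 3450 [0.54931756 0.07753628] [0.65539928 0.18405682]
model 1219 [0.42483232 0.17450657] [0.53943197 0.20325083]
```

Fits agree with the given sizes: boss (0.5037, 0.0397, radius 22.1 mm), pin (0.4397, 0.0005), grip 74.9 mm from the pin at -0.947 rad, slot 149.6 mm from the pin at 0.498 rad. Now to move the boss.

```bash
python3 - <<'E'
from h import *
b=[.5037,.0397]; y1=.55; g=[.415,-.205]; y2=1.0
print([np.round(manip.inverse_kinematics([*p,z],down(y)),2).tolist() for p,z,y in((b,.038,y1),(g,.027,y2),(g,.15,y2))])
manip.command_gripper(.066)
manip.move_pose([*b,.13],down(y1)); manip.servo_line([*b,.038],max_speed=.1)
manip.command_gripper(.0); print("w",manip.current_width(),manip.current_finger_force(),manip.current_tcp_pos())
manip.servo_line([*b,.16],max_speed=.2); print("w",manip.current_width(),manip.current_clock())
manip.move_pose([*g,.16],down(y2)); manip.servo_line([*g,.06],max_speed=.2)
print(manip.servo_line([*g,.0268],max_speed=.05,force_limit=6),manip.current_tcp_pos(),manip.current_contact_force())
manip.command_gripper(.062); manip.servo_line([*g,.15],max_speed=.2)
print(manip.current_width(),manip.current_clock())
manip.move_pose([.42,-.07,.30],down(np.pi/2))
from look import look
c,t=look("w2",(("cast",0),("near_hole",.04),("grip",.068),("slot",.04)))
P,uv=cloud(c,t);np.savez("w1.npz",P=P,uv=uv,img=c["img"])
Q=P[np.hypot(*(P[:,:2]-g).T)<.06];Q=Q[Q[:,2]>.012];print(cv2.minEnclosingCircle(Q[:,:2].astype(np.float32)),Q[:,2].max())
E
python3 fit.py | grep -E "pin|rail|grip|fork"
```

```text
[[-0.12, 0.24, -0.01, 2.03, 0.0, 0.88, -1.16], [0.07, 0.18, 0.36, 2.14, -0.08, 0.83, -0.09], [0.08, -0.0, 0.32, 2.04, 0.0, 1.11, -0.17]]
w 0.04174322026411298 62.81638797590858 [0.5045349  0.03976799 0.03923672]
w 0.04154743931812192 7.8583
True [ 0.41427841 -0.20473536  0.0272668 ] [-0.71429729 -0.13672399  4.3429353 ]
0.06213342163269113 11.2667
cast [([257.0, 252.0], 0.62, [0.4108, -0.2032])]
near_hole [([281.0, 99.0], 0.88, [0.4395, -0.0017])]
grip [([326.0, 157.0], 0.9, [0.4857, -0.0611])]
slot [([405.0, 30.0], 0.8, [0.5707, 0.0707]), ([276.0, 96.0], 0.33, [0.4337, 0.0013])]
((0.41389039158821106, -0.20533211529254913), 0.022837989032268524) 0.040729870295352244
pin 62 [4.39257230e-01 6.56816466e-05 6.89933308e-02] 0.07486457492463883
rail [ 0.43898962 -0.00126391] 4592
rail [ 0.43898962 -0.00126391] 4592
grip top ((0.48342132568359375, -0.060459479689598083), (0.0200275219976902, 0.04005171358585358), 35.883644104003906) [ 0.48291415 -0.05980732  0.07933199] 752
fork 919 [0.5725465  0.06353333] ((0.5714235305786133, 0.0712379515171051), (0.03511441498994827, 0.0624547079205513), 28.43779945373535)fit.py:4: RuntimeWarning: Mean of empty slice.
  Q=sel([.5,.042],.035,.020,.06); print("boss n",len(Q),"rect",cv2.minEnclosingCircle(Q[:,:2].astype(np.float32)),"top",Q[Q[:,2]>.049].mean(0),(Q[:,2]>.049).sum())
  ret = um.true_divide(
Traceback (most recent call last):
  File "fit.py", line 21, in <module>
    Q=sel(c,.08,.03,hi);print(n,len(Q),Q[:,:2].min(0),Q[:,:2].max(0))
                                       ~~~~~~~~~~~^^^
ValueError: zero-size array to reduction operation minimum which has no identity
```

View pics/w2.png

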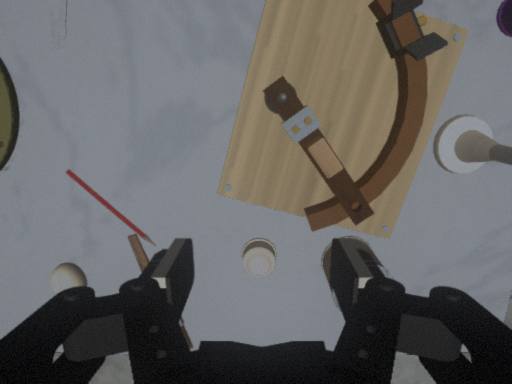

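The boss stands upright on the bare table at px (259,258), fitted at (0.414, -0.205) with its top at 40.7 mm. The arm is still on its pin at (282,97). Now I'll grip, lift and turn the sweep arm.

```bash
python3 - <<'E'
from h import *
g=[.4834,-.0604]; y1=2.197; y2=.498
pin=np.array([.4394,.0004]); f=pin+.075*np.array([np.cos(y2),np.sin(y2)])
print(f,[np.round(manip.inverse_kinematics([*p,z],down(y)),2).tolist() for p,z,y in((g,.078,y1),(g,.18,y2),(f,.078,y2))])
manip.command_gripper(.06)
manip.move_pose([*g,.14],down(y1)); manip.servo_line([*g,.0785],max_speed=.1)
print(manip.current_tcp_pos(),manip.current_contact_force())
manip.command_gripper(0); print("w",manip.current_width(),manip.current_finger_force(),manip.current_tcp_pos())
manip.servo_line([*g,.12],max_speed=.06); print(manip.current_width(),manip.current_contact_force())
manip.servo_line([*g,.185],max_speed=.15)
manip.move_pose([*g,.185],down(y2)); manip.move_pose([*f,.165],down(y2))
manip.dwell(.3);print(manip.current_tcp_pos(),manip.current_width(),manip.current_contact_force(),manip.current_clock())
for n in("wrist","side","scene"):
    c,t=cap(n);np.savez("t_%s.npz"%n,P=np.array(cloud(c,t)[0]))
    for q,z in (("near_hole",.127),("far_hole",.127),("grip",.155),("slot",.04),("pin_tip",.074)):
        print(n,q,[(np.round(x["at"]).tolist(),round(x["confidence"],2),on_z(c,x["at"],z,t).round(4)[:2].tolist()) for x in manip.tip_of(q,n)[:2]])
    im=c["img"][...,::-1]
    if n!="wrist": im=cv2.resize(im[120:270,150:350],None,fx=3,fy=3)
    cv2.imwrite("pics/t_%s.png"%n,im)
a=cv2.imread("pics/t_wrist.png");b=cv2.imread("pics/t_side.png");b2=cv2.resize(b,(400,300));s2=cv2.resize(cv2.imread("pics/t_scene.png"),(400,300))
cv2.imwrite("pics/t.png",np.vstack([np.hstack([b2,s2]),np.hstack([cv2.resize(a,(400,300)),np.zeros((300,400,3),np.uint8)])]))
# bar top plane from clouds
x=np.array([np.cos(y2),np.sin(y2)])
for n in("wrist","side","scene"):
    P=np.load("t_%s.npz"%n)["P"]; d=P[:,:2]-f; s=d@x; w=d@[-x[1],x[0]]
    for lo,hi in((-.09,-.06),(-.06,-.025),(.025,.05),(.055,.09)):
        m=(s>lo)&(s<hi)&(abs(w)<.02)&(P[:,2]>.11)&(P[:,2]<.16)
        if m.sum()>10: print(n,lo,hi,m.sum(),"w mid",((w[m].min()+w[m].max())/2).round(4),"z",np.median(P[m,2]).round(4),"s",s[m].min().round(4),s[m].max().round(4))
E
```

```text
[0.50529047 0.03622521] [[-0.05, 0.14, 0.13, 2.05, -0.02, 0.95, 0.72], [0.08, 0.03, -0.01, 1.94, 0.0, 1.17, -1.0], [-0.02, 0.19, -0.11, 1.99, 0.02, 0.96, -1.22]]
[ 0.48402604 -0.06050409  0.0792765 ] [-0.539632   -0.02345261  0.37252289]
w 0.019096934570957805 59.45085525512695 [ 0.48400041 -0.06037869  0.07919609]
0.01886783511101126 [-0.28645209  0.60435012 -1.68787891]
[0.50539207 0.03513028 0.16524083] 0.019126359970764194 [ 0.28004023  0.36890103 -2.21165632] 18.2
wrist near_hole [([263.0, 84.0], 0.79, [0.5714, 0.0699])]
wrist far_hole [([262.0, 356.0], 0.71, [0.4397, -0.0007])]
wrist grip []
wrist slot []
wrist pin_tip []
side near_hole [([259.0, 148.0], 0.76, [0.5702, 0.066])]
side far_hole [([209.0, 168.0], 0.92, [0.4397, 0.0023])]
side grip [([233.0, 147.0], 0.92, [0.5034, 0.0404]), ([211.0, 168.0], 0.74, [0.4455, -0.0366])]
side slot [([258.0, 175.0], 0.75, [0.5667, 0.0663]), ([260.0, 151.0], 0.57, [0.5889, 0.1752])]
side pin_tip [([209.0, 183.0], 0.74, [0.4355, 0.0118])]
scene near_hole [([236.0, 190.0], 0.81, [0.5815, 0.0743])]
scene far_hole [([308.0, 188.0], 0.89, [0.44
[... 186 characters left out ...]
0, 209.0], 0.94, [0.4361, 0.0063])]
wrist -0.06 -0.025 1389 w mid -0.0012 z 0.1395 s -0.0576 -0.0367
wrist 0.025 0.05 4212 w mid -0.0014 z 0.1427 s 0.025 0.05
wrist 0.055 0.09 4753 w mid -0.0016 z 0.1395 s 0.055 0.09
side -0.09 -0.06 132 w mid -0.0005 z 0.1373 s -0.09 -0.0603
side -0.06 -0.025 151 w mid -0.0007 z 0.1376 s -0.0598 -0.0256
side 0.025 0.05 123 w mid -0.0015 z 0.1404 s 0.0253 0.0499
side 0.055 0.09 126 w mid -0.0011 z 0.1377 s 0.0555 0.0899
scene -0.09 -0.06 178 w mid 0.0008 z 0.1391 s -0.0897 -0.0601
scene -0.06 -0.025 210 w mid 0.0006 z 0.1395 s -0.0597 -0.025
scene 0.025 0.05 177 w mid -0.0009 z 0.1423 s 0.0266 0.0487
scene 0.055 0.09 223 w mid -0.0016 z 0.139 s 0.0551 0.0898
```

View pics/t.png

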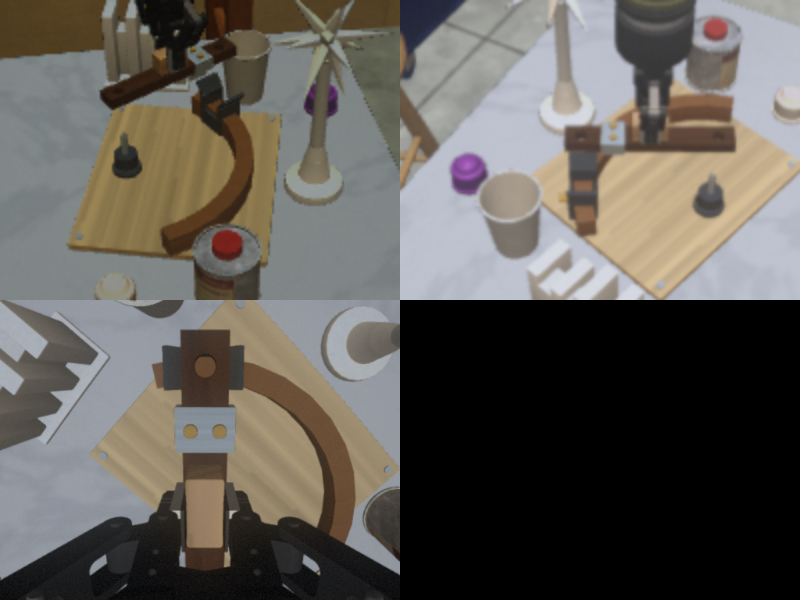

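The arm is level and upright, with the blade end outward over the fork (wrist view: blade-end hole at (205,366) between the cheeks). The TCP sits 1.1 mm low in y, so I'll correct that and lower it under force watch.

```bash
cat > low.py <<'E'
from h import *
y2=.498; x=np.array([np.cos(y2),np.sin(y2)])
tgt=np.array([.4394,.0004])+(.075-.0003)*x
def go(z,off=np.zeros(2),**k):
    r=manip.servo_line([*(tgt+off),z],down(y2),**k); return r
E
python3 - <<'E'
from low import *
off=np.array([0,.001])
go(.120,off,max_speed=.08)
for i in range(2):
    manip.dwell(.2);e=tgt-manip.current_tcp_pos()[:2];print("err",e.round(4),R.from_quat(np.roll(manip.current_eef_rot(),-1)).as_matrix()[:,0].round(4),x.round(4)); off=off+e; go(.1195-.0005*i,off,max_speed=.05)
manip.dwell(.2); print(manip.current_tcp_pos(),manip.current_contact_force())
r=go(.085,off,max_speed=.04,force_limit=8)
print(r,manip.current_tcp_pos(),manip.current_contact_force(),tgt)
if not r:
    r=go(.0778,off,max_speed=.03,force_limit=8);print(r,manip.current_tcp_pos(),manip.current_contact_force(),manip.current_width())
np.save("off.npy",off);print(manip.current_clock())
E
```

```text
err [-0.0005 -0.001 ] [0.8786 0.4776 0.0012] [0.8785 0.4777]
err [0.0005 0.    ] [8.785e-01 4.777e-01 1.000e-04] [0.8785 0.4777]
[0.50499432 0.03609009 0.11900458] [-0.73367405  0.39114158 -2.01968824]
False [0.50518574 0.03607303 0.08521023] [-0.0614522   0.25511269 -1.38680298] [0.50502691 0.03608191]
True [0.50576572 0.03614125 0.07920174] [-0.19276506 -0.1921229   3.83402951] 0.01889201104159518
22.2
```

It made contact at TCP z = 79.2 mm, the same height as when I gripped it, so the arm is seated. I'll release and check.

```bash
python3 - <<'E'
from low import *
manip.command_gripper(.06)
p=manip.current_tcp_pos(); manip.servo_line([p[0],p[1],.16],max_speed=.12)
manip.move_pose([.47,.0,.32],down(np.pi/2)); manip.dwell(.3)
from look import look
c,t=look("w3",(("near_hole",.04),("far_hole",.04),("grip",.068),("slot",.04),("pin_tip",.074),("cast",0)))
P,_=cloud(c,t); pin=np.array([.4394,.0004]); d=P[:,:2]-pin; s=d@x; w=d@[-x[1],x[0]]
for lo,hi in((-.018,-.006),(.008,.05),(.06,.09),(.10,.13),(.14,.168)):
    m=(s>lo)&(s<hi)&(abs(w)<.0115)&(P[:,2]>.03)&(P[:,2]<.09); print(lo,hi,m.sum(),np.median(P[m,2]).round(4))
G=P[(P[:,2]>.075)&(P[:,2]<.085)&(abs(w)<.02)&(s>.04)&(s<.11)];print(cv2.minAreaRect(G[:,:2].astype(np.float32)))
F=P[(P[:,2]>.06)&(P[:,2]<.08)&(s>.128)&(s<.172)&(abs(w)<.04)];print(cv2.minAreaRect(F[:,:2].astype(np.float32)))
Q=P[np.hypot(*(P[:,:2]-[.414,-.205]).T)<.05];Q=Q[Q[:,2]>.012];print(cv2.minEnclosingCircle(Q[:,:2].astype(np.float32)),Q[:,2].max(),manip.current_clock())
E
```

```text
near_hole [([352.0, 98.0], 0.58, [0.5741, 0.0709]), ([237.0, 160.0], 0.36, [0.4392, -0.0018])]
far_hole [([239.0, 160.0], 0.75, [0.4414, -0.0023])]
grip [([297.0, 131.0], 0.64, [0.5074, 0.0355])]
slot [([351.0, 96.0], 0.62, [0.5723, 0.0742])]
pin_tip [([236.0, 163.0], 0.67, [0.4404, 0.0005]), ([352.0, 97.0], 0.42, [0.565, 0.0724])]
cast [([460.0, 78.0], 0.9, [0.7236, 0.0987]), ([224.0, 289.0], 0.73, [0.413, -0.2033])]
-0.018 -0.006 197 0.0534
0.008 0.05 722 0.0535
0.06 0.09 631 0.0792
0.1 0.13 558 0.0565
0.14 0.168 522 0.0531
((0.5052194595336914, 0.03594202548265457), (0.04025116562843323, 0.020173167809844017), 28.778575897216797)
((0.5716720223426819, 0.0719851702451706), (0.0351145938038826, 0.06430993229150772), 28.5297794342041)
((0.4134499728679657, -0.20403039455413818), 0.02229643613100052) 0.0404761699969301 25.2083
```

View pics/w3.png

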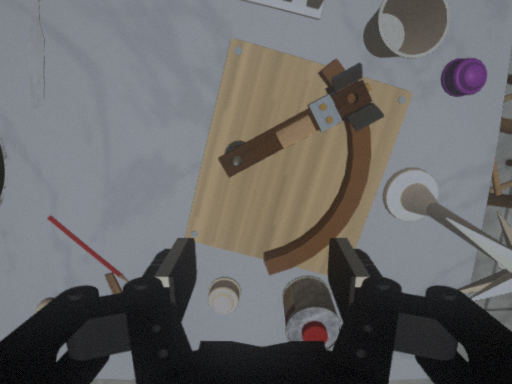

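The arm lies in the fork at px (351,98) with the pin through its far hole at (237,160). The bar top is level at 53.1 to 53.5 mm, bar and fork angles agree within 0.25°, and the boss stands at (224,295). Handing in.

```bash
python3 -c "
from bench import manip
print(manip.close_job())"
```

```text
the job is handed in; nothing more can be done
None
```

The job is handed in at about 25 s of the 69 s allowed, but no verdict came back: in my last check the boss stood upright on the bare table, and the sweep arm was turned end for end, fully down on the pin by its far hole, with its blade end in the fork.

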